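Move a slide rack over the stops onto the drying rail and park it in the notch

ROBOT

A 6-joint arm with a two-finger parallel gripper is mounted at the origin on a cart in front of the work surface, level with it; the furniture and walls round the work are solid. World frame = base frame: x ahead of the robot, y to its left, z up, the work surface at z = 0. Lengths are in m, angles in rad, forces in N, time in s.
With the tool pointing down it reaches from about 0.4 to 0.925 m from the base axis. Payload 12.5 kg.
Tool frame: the origin (TCP) lies at the very end of the fingers, on their centre line; the grasp point (between the pads) lies pinch_z behind it (pinch_z is the distance from the TCP to the grasp point, in m); z points along the fingers, y is the direction in which the jaws open and shut (so a half turn about z gives the same grasp; the last joint's range is limited). The gripper opens to 95 mm and grips with 3 to 60 N. Pads are 20 mm wide; open, the fingers measure 119 mm over their backs; the gripper's body (75 mm by 180 mm) begins 59 mm behind the grasp point.
Start: joints at [-1.309, 0.491, 1.559, -0, 1.092, -0.106], TCP at [0.225, -0.583, 0.215] pointing down, gripper open.
Joint ranges: [-3.1, 3.1], [-0.84, 2.19], [0.05, 2.79], [-1.13, 4.28], [0.06, 2.93], [-2.69, 2.69]. Speed limits (rad/s): [2.22, 2.22, 2.79, 3.14, 3.14, 3.14].

INTERFACE

Orientations are given as [roll, pitch, yaw] about the fixed x, y, z axes, in that order (R = Rz(yaw) Ry(pitch) Rx(roll)).
In Python, from station import get_obs, camera, hand_in, pinch_z gives the robot as it stands. The module is installed in compiled form; this text tells all that it offers.
- The arm moves only by the tool drive_tool, never from a script. Its argument "deltas" is a list of rows, each a list of 7 numbers: the turn, a rotation vector about the world's x, y, z in rad, then the shift along the world's x, y, z in mm, then the closure, from -1 (fully open) to 1 (shut). A call has exactly 8 rows; each row is the pose to reach, as a shift and turn from the pose commanded when the call began; what a row does not reach only later rows make up. A row lasts 1/8 s, in which the tool goes at most 62.5 mm and 10.7 degrees, less where a joint would pass 70% of its speed; a pose out of reach is approached as far as the arm can. A call with a gripper value outside its range is refused whole. The fingers move at their own pace and stop on an object; "force" is the grip in N (left out, the last holds). Time passes only in rows, so rows that repeat a pose let the fingers close, or fill a call up. It gives the time, the measured TCP pose, the force and the opening at its end, in the units of the state.
- get_obs(): the state, without advancing time (a new reading comes with each control period).
- camera(name): name is "scene" or "top" or "wrist"; returns a dict with "image" (420x560x3 uint8, red, green, blue), "fovy" (degrees; the focal length in pixels is half the picture's height over the tangent of half this angle, whatever the lens; pixels are square), "cx", "cy" (the principal point, pixels), "dist_coeffs" ([k1, k2, p1, p2, k3] as OpenCV has them; the pictures are not rectified), "R" (3x3) and "t" (3): a world point X has camera coordinates R X + t. Camera axes: x right, y down, z forward; pixel columns grow to the right and rows downward; lengths in m; the calibration is good to about 2 mm. A picture is of the moment at which its call begins. There is no depth.
- hand_in(): hands the job in, once; it reports no verdict.
The state is a dict: "clock": time; "joint_pos": joint angles; "joint_vel": joint speeds; "joint_torque": joint torques, N m; "tool_pos": TCP position; "ee_rot": TCP orientation; "wrist_force": force on the tool from outside, world axes, zero at the start; "torque": the same for the moment, N m; "grip_width": finger opening in m.
Only numpy, scipy, OpenCV 4.12 (cv2) and the standard library are available. Lean on these libraries where they do the work, as an engineer would, in place of code of your own. Each camera call takes 0.05 s, during which the arm holds its last target. There are 200 camera calls.

TASK

Lift the hanging slide rack by its blue tab over the red end stop of its rail, and hang it on the plain first part of the next rail, just past that rail's red entry stop. Then, without lifting it off again, slide it gently along the rail, away from the stop, until its hook drops fully into the notch of the brass bar; feel for the notch, do not force the rack against it, and keep the rack hanging upright. Let go and leave the other things on the bench alone.

Things in the scene. Friction and masses are not known exactly. Their poses are not given: they have to be found in the camera images.
- carrier: Slide rack on a white plastic hook, 0.19 to 0.35 kg. Origin: middle of the underside of the hook's top bar, which rests on the rail; z up, y along the rail. Hook 30 mm long in y, 23 in x; bar 6 thick; cheeks 4 thick, 15 mm apart, beside the rail (+x cheek 12 mm deep, -x one carries the rack). Steel rack 34 x 64 mm from z = -62 to -130: lifted over 36 mm it meets the rail's underside. Hook slides easily (friction 0.2).
- tab (a point): Centre of the upper part of the rack's blue grip tab, 38 mm above the carrier's origin; axes as carrier. Tab 18 mm in x, 10 mm in y, from z = +6 to +56 mm of the carrier; grippy. Pushed by one side alone the rack tips at an obstacle; fingers kept 1 to 2 mm off both y faces guide it upright and let it drop by its own weight.
- rail1: First rail on its post, fixed. Origin on the bench straight below the stop end; +y runs along the rail away from the stop. Bar 10 mm wide in x, 24 high, top at z = 185 mm, y = 0 to 215 mm. Red end stop y = 0 to 6 mm, as wide as the bar, 14 mm above its top. Raised end block and post at y = 185 to 215. The rack starts on it between y = 50 and 125 mm.
- rail2: Second rail on its post, fixed, 52 to 68 mm beyond the first, out of line by up to 8 mm and 0.12 rad. Origin on the bench straight below its entry end; -y runs along the rail away from the entry, x across. Bar 10 mm wide, 24 high, top at z = 185 mm. Red entry stop y = 0 to -6 mm, 14 mm above the top. Raised end block and post y = -190 to -240 mm.
- rail2_entry (a point): Middle of the second rail's top plane at its entry end (outer face of the red stop); axes as rail2. Plain grey run-in from y = -6 to -85 mm, to hang the rack on first (whole hook behind the stop, its middle on the grey). The carrier's origin is at z = 0 of this frame while it hangs on the rail, at z = -6 mm in the notch.
- brass_range (a point): Second rail's top plane, y = -125 mm from the entry; axes as rail2. From y = -85 to -190 mm the rail top is a brass bar with one square notch across it, 35 mm long in y, 6 mm deep. The bar is clamped anew each time: the notch's middle lies anywhere within 22 mm either way of this fixed point along y. It is not tracked: feel (or look) for it.
- flask: Small conical flask with plug, 50 mm across, 126 mm high, origin under its centre. Leave alone.
- dish: Covered culture dish, 100 mm across, 17 mm high, origin under its centre. Leave alone.
- slide_carton: Small carton, 34 x 52 x 13 mm, origin under its centre. Leave alone.
Mind the look-alikes: they are no part of the job. There is more than one size of the carrier; the one meant has the size given above.

How it is judged:
By the outcome, as a careful person would: the job done as asked, in the order asked, and still so for the second after the job is handed in, with the robot touching nothing.
It also fails if it takes over 53 s, if anything falls off the work surface, if the arm or the gripper's body presses on something with over 40 N, if the wrist force passes 120 N, or if a joint passes its speed limit or range.

## Working session

There is one attempt and no reset: what is moved stays moved. The work goes in short steps, Python scripts to look and compute and a tool call to move; the robot and the scene stay as the last step left them, time stands still between calls to the robot, and variables do not carry over. Pictures are saved under pics/ and viewed, about 8 in all and at most 12, crops included, and the job is handed in when it is done.

Besides the shell and the picture viewer there is one more tool, called after "Request:" by a JSON object that holds its "fn" and its "kwargs". drive_tool: Moves the arm, as the interface text tells. Its arguments: {"type":"object","properties":{"deltas":{"type":"array"},"force":{"type":"number"}},"required":["deltas"]}

```bash
mkdir -p pics; python3 - <<'E'
from station import get_obs,camera,pinch_z
import cv2,numpy as np,pickle
o=get_obs();print(pinch_z,{k:np.round(v,3) for k,v in o.items()})
for n in("scene","top"):
    c=camera(n);pickle.dump(c,open(n+".pkl","wb"));cv2.imwrite(f"pics/{n}0.png",c["image"][:,:,::-1])
    print(n,c["fovy"],c["cx"],c["cy"],np.round(c["dist_coeffs"],3),np.round(-c["R"].T@c["t"],3),np.round(c["R"],2).tolist())
E
```

```text
0.0188 {'clock': np.float64(0.0), 'joint_pos': array([-1.309,  0.492,  1.559,  0.   ,  1.092, -0.106]), 'joint_vel': array([ 0.001, -0.   , -0.001,  0.001, -0.001,  0.001]), 'joint_torque': array([ 0.0000e+00, -6.1264e+01, -2.5818e+01,  6.9000e-02,  4.8000e-02,
       -0.0000e+00]), 'tool_pos': array([ 0.225, -0.583,  0.214]), 'ee_rot': array([-3.14 , -0.   ,  0.368]), 'wrist_force': array([-0.148,  0.385, -0.235]), 'torque': array([ 0.077, -0.021,  0.013]), 'grip_width': np.float64(0.095)}
scene 51.416975557977246 273.11264823275957 208.6427920418076 [-0.117  0.     0.     0.     0.   ] [-0.142  0.641  0.727] [[-0.65, -0.76, 0.01], [-0.43, 0.36, -0.83], [0.63, -0.54, -0.56]]
top 48.05949161825175 276.8287368266967 208.37151478684282 [-0.166  0.     0.     0.     0.   ] [0.403 0.09  1.146] [[-0.02, -1.0, 0.0], [-0.99, 0.02, -0.11], [0.11, -0.0, -0.99]]
```

View pics/scene0.png

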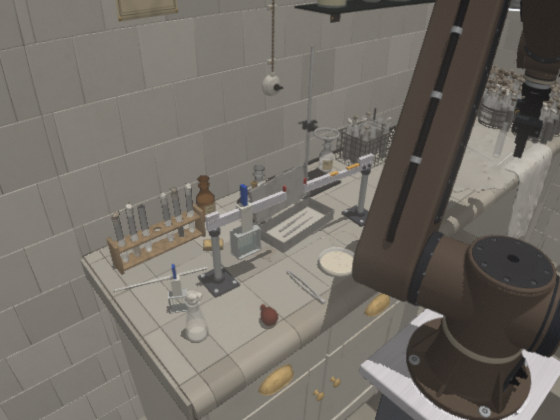

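View pics/top0.png

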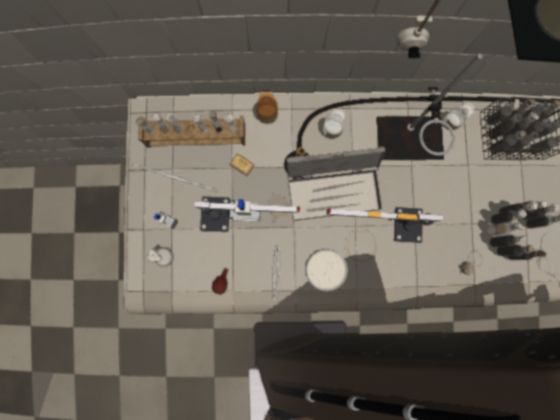

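Scene view: the rack hangs on rail 1, with its blue tab near (244,195). The small look-alike stands on the bench at (175,280). In the top view rail 1 ends at its stop near (298,209), rail 2 starts near (330,211), and the brass spans columns 368–418. Next I'll measure these and zoom in on the brass.

```bash
cat > h.py <<'E'
import cv2,numpy as np,pickle
def K(c):
    f=c["image"].shape[0]/2/np.tan(np.radians(c["fovy"])/2)
    return np.array([[f,0,c["cx"]],[0,f,c["cy"]],[0,0,1.]])
def ray(c,uv):
    p=cv2.undistortPoints(np.array([[uv]],float),K(c),np.array(c["dist_coeffs"]))[0,0]
    return -c["R"].T@c["t"], c["R"].T@np.array([p[0],p[1],1.])
def onz(c,uv,z):
    o,d=ray(c,uv); return o+d*(z-o[2])/d[2]
def blobs(c,lo,hi,amin=6,box=None):
    m=cv2.inRange(cv2.cvtColor(c["image"],cv2.COLOR_RGB2HSV),np.array(lo),np.array(hi))
    n,l,s,ce=cv2.connectedComponentsWithStats(m)
    return [(tuple(int(v) for v in s[i]),ce[i].round(1)) for i in range(1,n) if s[i][4]>=amin and (box is None or box[0]<ce[i][0]<box[2] and box[1]<ce[i][1]<box[3])]
E
python3 - <<'E'
from h import *
c=pickle.load(open("top.pkl","rb"));s=pickle.load(open("scene.pkl","rb"))
for nm,lo,hi,z in(("red",(0,130,60),(8,255,255),.199),("red2",(172,130,60),(180,255,255),.199),("blue",(105,120,40),(130,255,255),.241),("brass",(10,130,120),(28,255,255),.185)):
    for b,ce in blobs(c,lo,hi,4,(180,180,460,240)): print(nm,b,ce,onz(c,ce,z).round(4))
for ce in((212,205.5),(285,209),(345,212.3),(435,217.5)): print(ce,onz(c,ce,.185).round(4))
a=cv2.resize(c["image"][190:235,190:330],None,fx=5.7,fy=5.7,interpolation=cv2.INTER_CUBIC)
b=cv2.resize(c["image"][190:235,310:450],None,fx=5.7,fy=5.7,interpolation=cv2.INTER_CUBIC)
cv2.imwrite("pics/z1.png",np.vstack([a,b])[:,:,::-1])
E
```

```text
red (328, 209, 2, 3, 6) [328.5 210. ] [ 0.5069 -0.0181  0.199 ]
blue (239, 200, 5, 9, 40) [240.9 203.9] [0.517  0.1563 0.241 ]
brass (369, 212, 11, 5, 49) [374. 214.] [ 0.4986 -0.1141  0.185 ]
brass (398, 213, 20, 7, 100) [407.4 216.1] [ 0.4929 -0.1846  0.185 ]
(212, 205.5) [0.5217 0.2202 0.185 ]
(285, 209) [0.512  0.0698 0.185 ]
(345, 212.3) [ 0.5031 -0.0537  0.185 ]
(435, 217.5) [ 0.4889 -0.244   0.185 ]
```

View pics/z1.png

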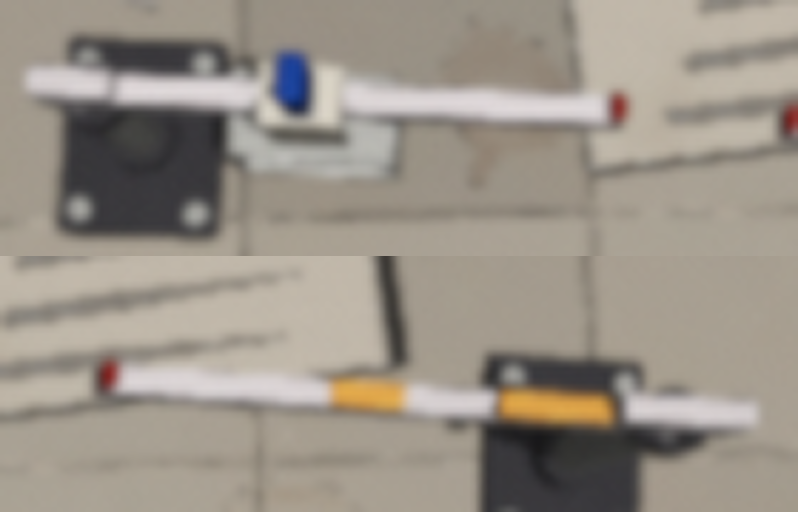

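The notch shows between the brass pieces, from about column 381 to 397. The rack is at y≈0.156 with the tab offset toward +y in its hook by perspective. I'm moving to hover above it now.

Request:
{"fn": "drive_tool", "kwargs": {"deltas": [[0,0,0,0,0,50,-1],[0,0,-0.05,5,20,100,-1],[0,0,-0.12,25,70,115,-1],[0,0,-0.2,45,120,115,-1],[0,0,-0.28,68,175,115,-1],[0,0,-0.35,90,230,115,-1],[0,0,-0.4,113,287,115,-1],[0,0,-0.435,135,345,115,-1]]}}

```text
clock: 1.1
tool_pos: [0.36, -0.2363, 0.3296]
ee_rot: [-3.142, 0.0, -0.069]
wrist_force: [1.4, -0.0, -0.2]
grip_width: 0.0953
```

Request:
{"fn": "drive_tool", "kwargs": {"deltas": [[0,0,0,22,55,0,-1],[0,0,0,44,110,0,-1],[0,0,0,66,165,0,-1],[0,0,0,88,220,0,-1],[0,0,0,110,275,0,-1],[0,0,0,132,335,0,-1],[0,0,0,145,365,0,-1],[0,0,0,145,365,0,-1]]}}

```text
clock: 2.1
tool_pos: [0.505, 0.1286, 0.3289]
ee_rot: [3.141, 0.001, -0.064]
wrist_force: [-0.1, -0.5, 0.1]
grip_width: 0.0951
```

```bash
python3 - <<'E'
from station import get_obs,camera
from h import *
o=get_obs();print({k:np.round(o[k],4) for k in("clock","joint_pos","tool_pos","ee_rot","wrist_force")})
c=camera("wrist");pickle.dump(c,open("w1.pkl","wb"));cv2.imwrite("pics/w1.png",c["image"][:,:,::-1])
print(c["fovy"],np.round(-c["R"].T@c["t"],3),np.round(c["R"],2).tolist())
E
```

```text
{'clock': np.float64(2.1), 'joint_pos': array([0.1225, 0.2388, 1.641 , 0.    , 1.263 , 1.7576]), 'tool_pos': array([0.505 , 0.1286, 0.3289]), 'ee_rot': array([ 3.1414e+00,  1.2000e-03, -6.4300e-02]), 'wrist_force': array([-0.1007, -0.4858,  0.0831])}
59.43231550561577 [0.589 0.123 0.498] [[-0.06, -1.0, 0.0], [-0.95, 0.06, 0.29], [-0.29, 0.02, -0.96]]
```

View pics/w1.png

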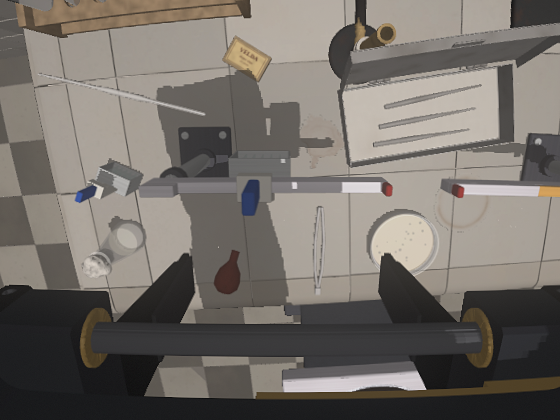

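```bash
python3 - <<'E'
from h import *
c=pickle.load(open("w1.pkl","rb"))
im=c["image"]
a=cv2.resize(im[165:230,135:335],None,fx=4,fy=4,interpolation=cv2.INTER_CUBIC)
b=cv2.resize(im[165:230,360:560],None,fx=4,fy=4,interpolation=cv2.INTER_CUBIC)
cv2.imwrite("pics/z2.png",np.vstack([a,b])[:,:,::-1])
for lo,hi in(((0,120,50),(9,255,255)),((170,120,50),(180,255,255)),((105,120,40),(130,255,255))):
    for bb in blobs(c,lo,hi,10,(200,160,560,230)):print(bb)
E
```

```text
((386, 185, 6, 11, 61), array([388.5, 190.2]))
((457, 187, 7, 11, 55), array([460.1, 192. ]))
((242, 180, 16, 35, 302), array([248. , 201.3]))
```

View pics/z2.png

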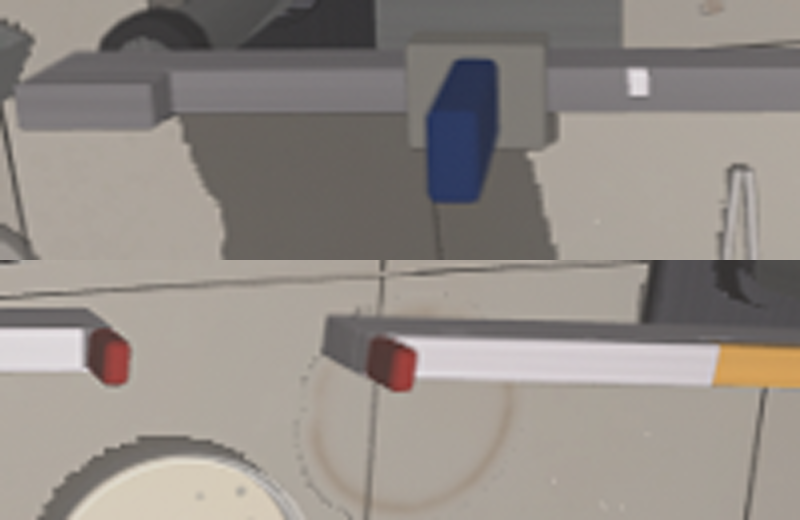

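```bash
python3 - <<'E'
from h import *
c=pickle.load(open("w1.pkl","rb"))
for n,uv,z in(("tab",(248,203.4),.241),("r1a",(184.6,187.5),.185),("r1b",(284.6,187.4),.185),("r1c",(374.6,187.4),.185),("stop1",(388.6,189.1),.199),
 ("r2a",(467.1,189.1),.185),("r2b",(534.6,190.9),.185),("stop2",(460.4,191.6),.199),("brass0",(538.5,191),.185),("hookL",(236.4,191.5),.191),("hookR",(271.2,191),.191)):
    print(n,onz(c,uv,z).round(4))
t=pickle.load(open("top.pkl","rb"))
def px(X,Y):return (190+(X+.5)/5.7-.5,190+(Y+.5)/5.7-.5)
for n,uv,z in(("notch0",(381,214.5),.185),("notch1",(397.2,215.3),.185),("brass0",(367.8,213.3),.185),("brass1",(417.6,216.8),.185),("stop2",px(108+120*5.7,376-256),.199),("stop1",px(618,105),.199)):
    print(n,onz(t,uv,z).round(4))
E
```

```text
tab [0.5221 0.1548 0.241 ]
r1a [0.5256 0.216  0.185 ]
r1b [0.5198 0.1286 0.185 ]
r1c [0.5149 0.0501 0.185 ]
stop1 [0.516  0.0416 0.199 ]
r2a [ 0.5083 -0.0333  0.185 ]
r2b [ 0.503  -0.0983  0.185 ]
stop2 [ 0.5101 -0.0206  0.199 ]
brass0 [ 0.5026 -0.1022  0.185 ]
hookL [0.5203 0.17   0.191 ]
hookR [0.5188 0.1402 0.191 ]
notch0 [ 0.4973 -0.1288  0.185 ]
notch1 [ 0.495  -0.1629  0.185 ]
brass0 [ 0.5002 -0.1012  0.185 ]
brass1 [ 0.4911 -0.2064  0.185 ]
stop2 [ 0.5056 -0.0182  0.199 ]
stop1 [0.512  0.0437 0.199 ]
```

Request:
{"fn": "drive_tool", "kwargs": {"deltas": [[0,0,0,8,14,-15,0.16],[0,0,0,15,26,-40,0.16],[0,0,0,15,26,-75,0.16],[0,0,0,15,26,-105,0.16],[0,0,0,15,26,-122,0.16],[0,0,0,15,26,-125,0.16],[0,0,0,15,26,-125,0.16],[0,0,0,15,26,-125,0.5]], "force": 20}}

```text
clock: 3.15
tool_pos: [0.5201, 0.1527, 0.2053]
ee_rot: [-3.141, -0.001, -0.067]
wrist_force: [-0.1, -0.2, 0.3]
grip_width: 0.0346
```

```bash
python3 - <<'E'
from station import get_obs,camera
from h import *
o=get_obs();print({k:np.round(o[k],4) for k in("clock","tool_pos","ee_rot","wrist_force","grip_width")})
c=camera("wrist");pickle.dump(c,open("w2.pkl","wb"))
cv2.imwrite("pics/w2.png",cv2.resize(c["image"][180:420,100:460],None,fx=2,fy=2)[:,:,::-1])
E
```

```text
{'clock': np.float64(3.15), 'tool_pos': array([0.5201, 0.1527, 0.2053]), 'ee_rot': array([-3.1414e+00, -1.2000e-03, -6.7400e-02]), 'wrist_force': array([-0.0858, -0.184 ,  0.2693]), 'grip_width': np.float64(0.0346)}
```

View pics/w2.png

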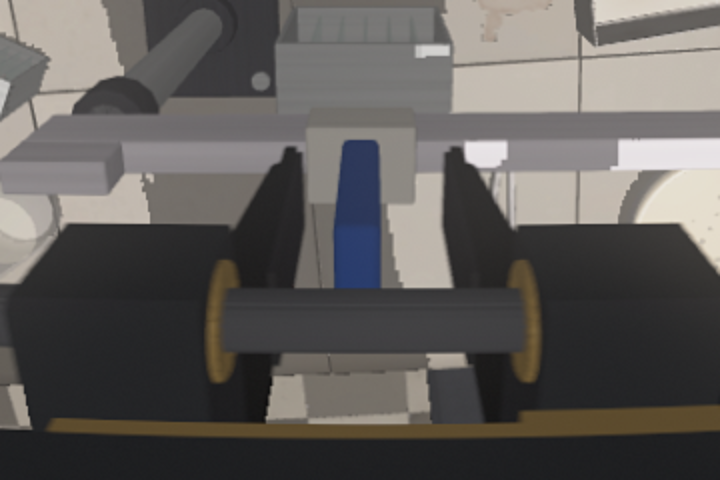

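The fingers straddle the tab, which sits about 3 mm toward +y of the finger midline. I'm shifting y by +3 and closing.

Request:
{"fn": "drive_tool", "kwargs": {"deltas": [[0,0,0,-1,2,0,0.5],[0,0,0,-1,2,0,0.6],[0,0,0,-1,2,0,0.72],[0,0,0,-1,2,0,0.9],[0,0,0,-1,2,0,0.9],[0,0,0,-1,2,0,1],[0,0,0,-1,2,0,1],[0,0,0,-1,2,0,1]], "force": 25}}

```text
clock: 4.2
tool_pos: [0.5188, 0.1548, 0.2047]
ee_rot: [3.142, -0.0, -0.067]
wrist_force: [-0.2, -0.0, 1.5]
grip_width: 0.0097
```

Request:
{"fn": "drive_tool", "kwargs": {"deltas": [[0,0,0,0,0,4,1],[0,0,0,0,0,10,1],[0,0,0,0,0,17,1],[0,0,0,0,0,24,1],[0,0,0,0,0,27,1],[0,0,0,0,0,27,1],[0,0,0,0,0,27,1],[0,0,0,0,0,27,1]], "force": 25}}

```text
clock: 5.2
tool_pos: [0.5187, 0.1548, 0.2314]
ee_rot: [3.141, 0.0, -0.067]
wrist_force: [-0.1, -0.4, -1.8]
grip_width: 0.0099
```

```bash
python3 - <<'E'
from station import get_obs,camera
from h import *
o=get_obs();print({k:np.round(o[k],4) for k in("clock","tool_pos","ee_rot","wrist_force","torque","grip_width")})
c=camera("wrist");s=camera("scene");pickle.dump(c,open("w3.pkl","wb"))
a=cv2.resize(c["image"][180:400,150:420],(736,600));b=cv2.resize(s["image"][170:270,190:390],None,fx=4,fy=4)
cv2.imwrite("pics/w3.png",np.vstack([cv2.resize(a,(400,326)),b[:, :400]*0+b[:,100:500]])[:,:,::-1])
E
```

```text
{'clock': np.float64(5.2), 'tool_pos': array([0.5187, 0.1548, 0.2314]), 'ee_rot': array([ 3.1414e+00,  4.0000e-04, -6.7200e-02]), 'wrist_force': array([-0.1081, -0.4386, -1.8243]), 'torque': array([ 0.0535, -0.0652,  0.0172]), 'grip_width': np.float64(0.0099)}
```

View pics/w3.png

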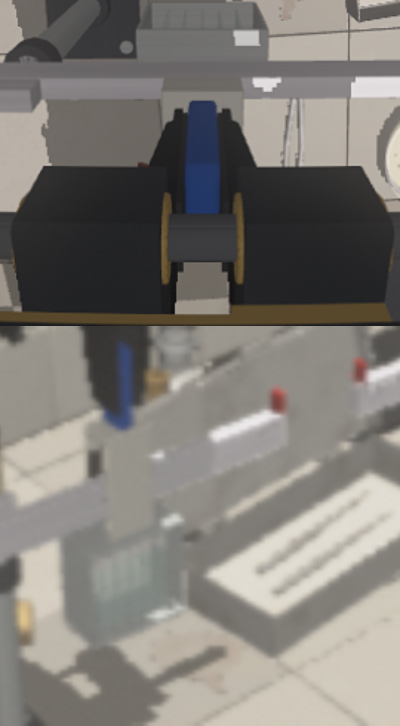

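Request:
{"fn": "drive_tool", "kwargs": {"deltas": [[0,0,0,-0.5,-8,0,1],[0,0,0,-1.5,-23,0,1],[0,0,0,-2.5,-38,0,1],[0,0,0,-3.5,-54,0,1],[0,0,0,-4.5,-70,0,1],[0,0,0,-5.5,-86,0,1],[0,0,0,-6.5,-100,0,1],[0,0,0,-7,-110,0,1]], "force": 25}}

```text
clock: 6.3
tool_pos: [0.5117, 0.0438, 0.2317]
ee_rot: [3.141, 0.0, -0.068]
wrist_force: [0.6, 0.1, -1.9]
grip_width: 0.0096
```

Request:
{"fn": "drive_tool", "kwargs": {"deltas": [[0,0,0,-1,-12,0,1],[0,0,-0.004,-2,-27,0,1],[0,0,-0.008,-3,-42,0,1],[0,0,-0.012,-4.5,-58,0,1],[0,0,-0.012,-5.5,-74,0,1],[0,0,-0.012,-7,-90,0,1],[0,0,-0.012,-8,-100,0,1],[0,0,-0.012,-8,-100,0,1]], "force": 25}}

```text
clock: 7.3
tool_pos: [0.5037, -0.0559, 0.2316]
ee_rot: [3.142, 0.0, -0.08]
wrist_force: [0.1, 0.2, -1.9]
grip_width: 0.0101
```

```bash
python3 - <<'E'
from station import get_obs,camera
from h import *
o=get_obs();print({k:np.round(o[k],4) for k in("clock","tool_pos","ee_rot","wrist_force","torque","grip_width")})
c=camera("wrist");s=camera("scene");pickle.dump(c,open("w4.pkl","wb"))
a=cv2.resize(c["image"][180:300,100:500],(800,240));b=cv2.resize(s["image"][150:240,230:430],(800,360))
cv2.imwrite("pics/w4.png",np.vstack([a,b])[:,:,::-1])
E
```

```text
{'clock': np.float64(7.3), 'tool_pos': array([ 0.5037, -0.0559,  0.2316]), 'ee_rot': array([ 3.1415,  0.    , -0.0802]), 'wrist_force': array([ 0.0657,  0.2248, -1.8744]), 'torque': array([-0.0389,  0.0211, -0.0136]), 'grip_width': np.float64(0.0101)}
```

View pics/w4.png

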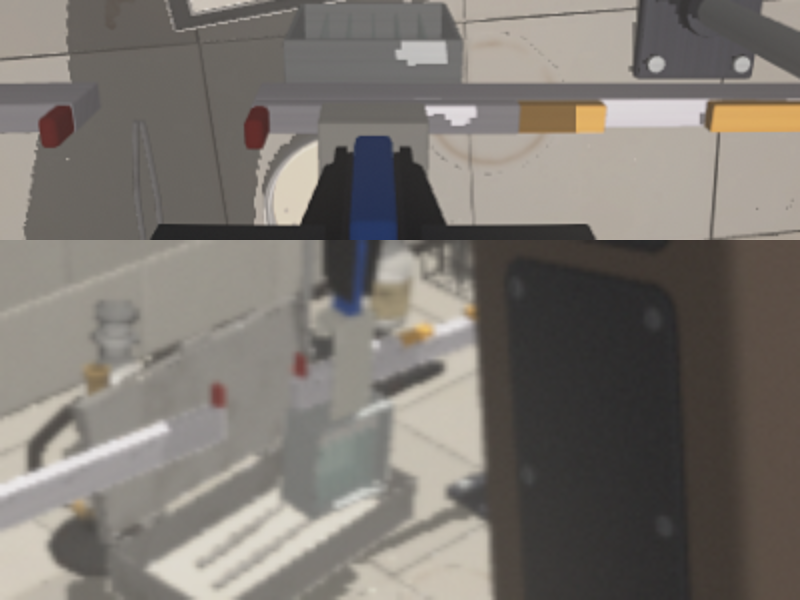

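```bash
python3 - <<'E'
from h import *
for w,cols in(("w3",(240,330)),("w4",(240,320))):
    g=cv2.cvtColor(pickle.load(open(w+".pkl","rb"))["image"],cv2.COLOR_RGB2GRAY).astype(float)
    for c in cols: print(w,c,g[216:252,c-3:c+4].mean(1).astype(int).tolist())
E
```

```text
w3 240 [69, 68, 67, 82, 108, 104, 104, 102, 101, 101, 102, 101, 103, 103, 104, 105, 110, 132, 133, 133, 133, 134, 133, 131, 131, 130, 130, 128, 127, 128, 123, 98, 105, 105, 105, 105]
w3 330 [141, 140, 139, 142, 138, 112, 105, 106, 105, 105, 107, 106, 106, 107, 106, 116, 169, 219, 225, 223, 223, 222, 221, 212, 213, 203, 126, 130, 130, 135, 158, 181, 178, 178, 178, 178]
w4 240 [103, 103, 104, 103, 104, 101, 100, 101, 101, 102, 102, 103, 105, 108, 99, 103, 111, 126, 128, 127, 127, 124, 125, 126, 125, 124, 125, 127, 129, 128, 135, 169, 171, 170, 171, 167]
w4 320 [113, 113, 111, 109, 110, 108, 102, 103, 103, 103, 103, 104, 108, 116, 100, 103, 133, 201, 222, 221, 214, 141, 143, 143, 125, 126, 125, 126, 127, 127, 130, 152, 164, 163, 163, 163]
```

Rail edges relative to the gripper match those on rail 1 (rows 232–246 in both), so the rack is aligned and past the red stop. I'm lowering it.

Request:
{"fn": "drive_tool", "kwargs": {"deltas": [[0,0,0,0,0,-5,1],[0,0,0,0,0,-11,1],[0,0,0,0,0,-17,1],[0,0,0,0,0,-21,1],[0,0,0,0,0,-24,1],[0,0,0,0,0,-26,1],[0,0,0,0,0,-27,1],[0,0,0,0,0,-27,1]], "force": 25}}

```text
clock: 8.4
tool_pos: [0.5038, -0.0553, 0.2048]
ee_rot: [3.141, -0.0, -0.079]
wrist_force: [0.3, -0.3, -2.2]
grip_width: 0.01
```

Request:
{"fn": "drive_tool", "kwargs": {"deltas": [[0,0,0,0,0,0,0.9],[0,0,0,0,0,0,0.76],[0,0,0,0,0,0,0.72],[0,0,0,0,0,0,0.72],[0,0,0,0,0,0,0.72],[0,0,0,0,0,0,0.72],[0,0,0,0,0,0,0.72],[0,0,0,0,0,0,0.72]], "force": 5}}

```text
clock: 9.4
tool_pos: [0.5038, -0.0552, 0.2047]
ee_rot: [3.141, 0.0, -0.079]
wrist_force: [0.4, -0.2, 0.9]
grip_width: 0.0132
```

```bash
python3 - <<'E'
from station import get_obs,camera
from h import *
o=get_obs();print({k:np.round(o[k],4) for k in("clock","tool_pos","ee_rot","wrist_force","torque","grip_width")})
c=camera("wrist");s=camera("scene");pickle.dump(c,open("w5.pkl","wb"))
a=cv2.resize(c["image"][180:300,100:500],(800,240));b=cv2.resize(s["image"][150:240,230:430],(800,360))
cv2.imwrite("pics/w5.png",np.vstack([a,b])[:,:,::-1])
E
```

```text
{'clock': np.float64(9.4), 'tool_pos': array([ 0.5038, -0.0552,  0.2047]), 'ee_rot': array([ 3.1415,  0.    , -0.0792]), 'wrist_force': array([ 0.4252, -0.1927,  0.9007]), 'torque': array([-0.0071,  0.0358,  0.0113]), 'grip_width': np.float64(0.0132)}
```

View pics/w5.png

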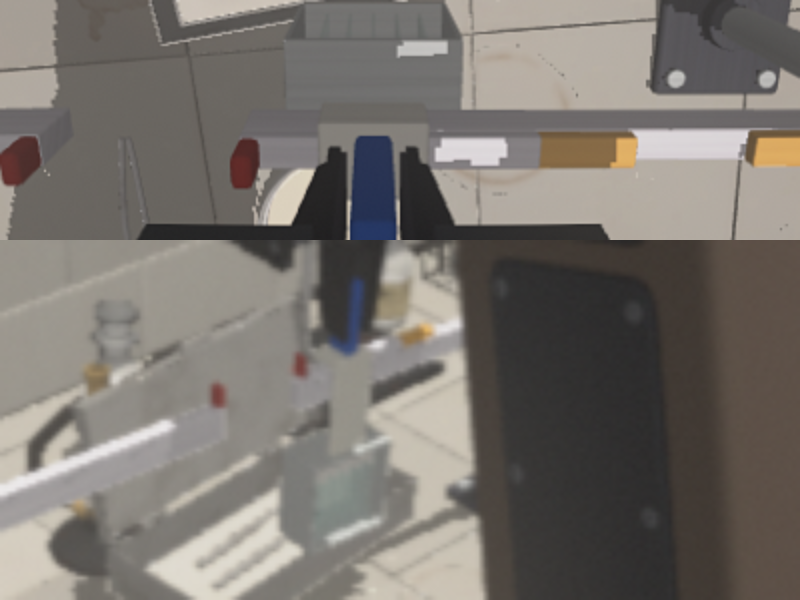

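```bash
python3 - <<'E'
from h import *
c=pickle.load(open("w5.pkl","rb"))
for n,uv,z in(("n0",(418,251.5),.185),("n1",(473.5,251.5),.185),("hL",(259,242),.191),("hR",(313.7,242),.191),("b0",(370,254),.185),("r2",(350,254.5),.185),("tabbase",(286.5,248.5),.191)):print(n,onz(c,uv,z).round(4))
E
```

```text
n0 [ 0.5036 -0.1296  0.185 ]
n1 [ 0.5007 -0.1619  0.185 ]
hL [ 0.5188 -0.0423  0.191 ]
hR [ 0.5164 -0.0712  0.191 ]
b0 [ 0.5044 -0.1025  0.185 ]
r2 [ 0.5051 -0.0913  0.185 ]
tabbase [ 0.5139 -0.0565  0.191 ]
```

Request:
{"fn": "drive_tool", "kwargs": {"deltas": [[0,0,0,0,-2,0,0.72],[0,0,0,-0.4,-5,0,0.72],[0,0,0,-0.7,-9,0,0.72],[0,0,0,-1,-13,0,0.72],[0,0,0,-1.3,-17,0,0.72],[0,0,0,-1.6,-21,0,0.72],[0,0,0,-1.9,-25,0,0.72],[0,0,0,-2.2,-28,0,0.72]]}}

```text
clock: 10.5
tool_pos: [0.5015, -0.0835, 0.2047]
ee_rot: [3.141, -0.0, -0.079]
wrist_force: [0.4, 0.3, 0.5]
grip_width: 0.0133
```

Request:
{"fn": "drive_tool", "kwargs": {"deltas": [[0,0,0,-0.3,-4,0,0.72],[0,0,0,-0.7,-9,0,0.72],[0,0,0,-1.1,-15,0,0.72],[0,0,0,-1.6,-21,0,0.72],[0,0,0,-2.1,-27,0,0.72],[0,0,0,-2.6,-33,0,0.72],[0,0,0,-3,-38,0,0.72],[0,0,0,-3.2,-41,0,0.72]]}}

```text
clock: 11.5
tool_pos: [0.4984, -0.1246, 0.2047]
ee_rot: [3.142, -0.0, -0.079]
wrist_force: [0.4, 0.1, 1.6]
grip_width: 0.0129
```

Request:
{"fn": "drive_tool", "kwargs": {"deltas": [[0,0,0,-0.1,-1.5,0,0.72],[0,0,0,-0.2,-3,0,0.72],[0,0,0,-0.3,-4.5,0,0.72],[0,0,0,-0.5,-6,0,0.72],[0,0,0,-0.6,-7.5,0,0.72],[0,0,0,-0.7,-9,0,0.72],[0,0,0,-0.8,-10.5,0,0.72],[0,0,0,-0.9,-12,0,0.72]]}}

```text
clock: 12.5
tool_pos: [0.4974, -0.1363, 0.2046]
ee_rot: [3.142, 0.0, -0.079]
wrist_force: [0.3, 1.0, -0.5]
grip_width: 0.0133
```

```bash
python3 - <<'E'
from station import get_obs,camera
from h import *
o=get_obs();print({k:np.round(o[k],4) for k in("clock","tool_pos","ee_rot","wrist_force","torque","grip_width")})
c=camera("wrist");s=camera("scene");pickle.dump(c,open("w6.pkl","wb"))
a=cv2.resize(c["image"][180:300,100:500],(800,240));b=cv2.resize(s["image"][150:240,230:430],(800,360))
cv2.imwrite("pics/w6.png",np.vstack([a,b])[:,:,::-1])
E
```

```text
{'clock': np.float64(12.5), 'tool_pos': array([ 0.4974, -0.1363,  0.2046]), 'ee_rot': array([ 3.1415e+00,  1.0000e-04, -7.9200e-02]), 'wrist_force': array([ 0.341 ,  0.9681, -0.478 ]), 'torque': array([0.0727, 0.0213, 0.0387]), 'grip_width': np.float64(0.0133)}
```

View pics/w6.png

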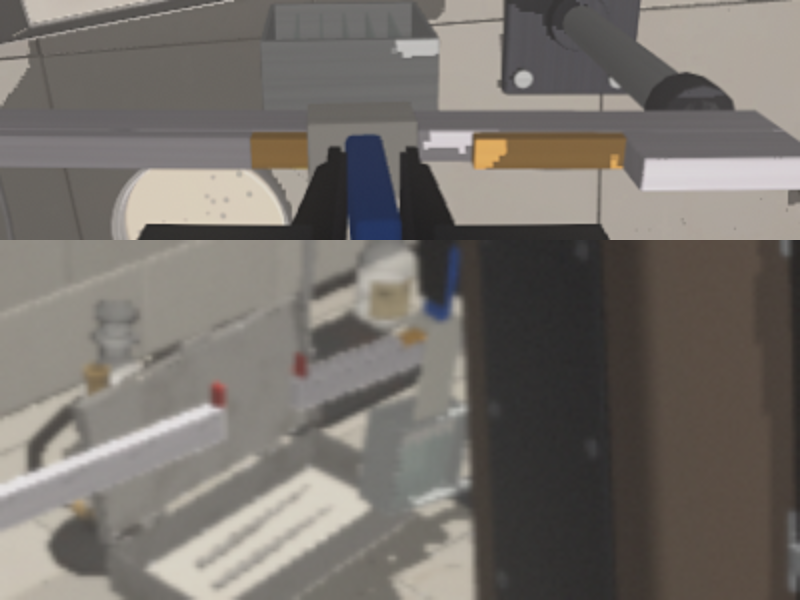

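The hook's leading edge is over the notch and the rack leans slightly forward: the tab shifts from (365,137) at its base to (380,225) at its top. I'm narrowing the finger gap to bring it upright, then creeping on.

Request:
{"fn": "drive_tool", "kwargs": {"deltas": [[0,0,0,0,0,0,0.74],[0,0,0,0,0,0,0.755],[0,0,0,0,0,0,0.76],[0,0,0,-0.1,-1,0,0.76],[0,0,0,-0.2,-2,0,0.76],[0,0,0,-0.2,-3,0,0.76],[0,0,0,-0.3,-4,0,0.76],[0,0,0,-0.4,-5,0,0.76]], "force": 8}}

```text
clock: 13.6
tool_pos: [0.497, -0.1413, 0.2046]
ee_rot: [3.142, 0.0, -0.079]
wrist_force: [0.2, -0.1, -1.4]
grip_width: 0.0118
```

Request:
{"fn": "drive_tool", "kwargs": {"deltas": [[0,0,0,-0.1,-0.7,0,0.76],[0,0,0,-0.1,-1.4,0,0.76],[0,0,0,-0.2,-2,0,0.76],[0,0,0,-0.2,-2.6,0,0.76],[0,0,0,-0.3,-3.2,0,0.76],[0,0,0,-0.3,-3.8,0,0.76],[0,0,0,-0.3,-4.4,0,0.76],[0,0,0,-0.4,-5,0,0.76]]}}

```text
clock: 14.6
tool_pos: [0.4967, -0.1463, 0.2047]
ee_rot: [3.141, -0.0, -0.079]
wrist_force: [0.8, 0.6, -0.1]
grip_width: 0.0116
```

```bash
cat > snap.py <<'E'
import sys
from station import get_obs,camera
from h import *
o=get_obs();print({k:np.round(o[k],4) for k in("clock","tool_pos","wrist_force","torque","grip_width")})
c=camera("wrist");s=camera("scene");n=sys.argv[1];pickle.dump(c,open(n+".pkl","wb"))
a=cv2.resize(c["image"][180:300,100:500],(800,240));b=cv2.resize(s["image"][150:240,230:430],(800,360))
cv2.imwrite(f"pics/{n}.png",np.vstack([a,b])[:,:,::-1])
m=cv2.inRange(cv2.cvtColor(c["image"],cv2.COLOR_RGB2HSV),np.array((105,120,40)),np.array((130,255,255)))[230:300,200:380]
rows=[(r+230,round(float(np.nonzero(m[r])[0].mean())+200,1)) for r in range(0,70,6) if m[r].sum()>255*6]
print("tab rows->centre col",rows,"first row",int(np.nonzero(m.any(1))[0][0])+230)
E
python3 snap.py w7; python3 - <<'E'
from h import *
for n in("w5","w6"):
    c=pickle.load(open(n+".pkl","rb"))
    m=cv2.inRange(cv2.cvtColor(c["image"],cv2.COLOR_RGB2HSV),np.array((105,120,40)),np.array((130,255,255)))[230:300,200:380]
    print(n,[(r+230,round(float(np.nonzero(m[r])[0].mean())+200,1)) for r in range(0,70,6) if m[r].sum()>255*6],int(np.nonzero(m.any(1))[0][0])+230)
E
```

```text
{'clock': np.float64(14.6), 'tool_pos': array([ 0.4967, -0.1463,  0.2047]), 'wrist_force': array([ 0.7625,  0.5725, -0.1445]), 'torque': array([ 0.1194, -0.0119, -0.032 ]), 'grip_width': np.float64(0.0116)}
tab rows->centre col [(248, 284.3), (254, 283.8), (260, 284.1), (266, 285.0), (272, 284.5), (278, 285.0), (284, 285.0), (290, 285.0), (296, 285.0)] first row 245
w5 [(248, 286.5), (254, 286.0), (260, 286.0), (266, 286.0), (272, 286.5), (278, 286.0), (284, 286.0), (290, 286.0), (296, 286.0)] 248
w6 [(248, 281.5), (254, 281.8), (260, 282.5), (266, 284.0), (272, 284.0), (278, 285.0), (284, 285.5), (290, 287.0), (296, 287.5)] 248
```

```bash
python3 - <<'E'
from h import *
c=pickle.load(open("w7.pkl","rb"))
for z in(.191,.188,.185):
    p,_=cv2.projectPoints(np.array([[.5065,-.1465,z]]),cv2.Rodrigues(c["R"])[0],c["t"],K(c),np.array(c["dist_coeffs"]));print(z,p.ravel().round(1))
E
```

```text
0.191 [284.5 249.2]
0.188 [284.6 247.1]
0.185 [284.6 245.1]
```

View pics/w7.png

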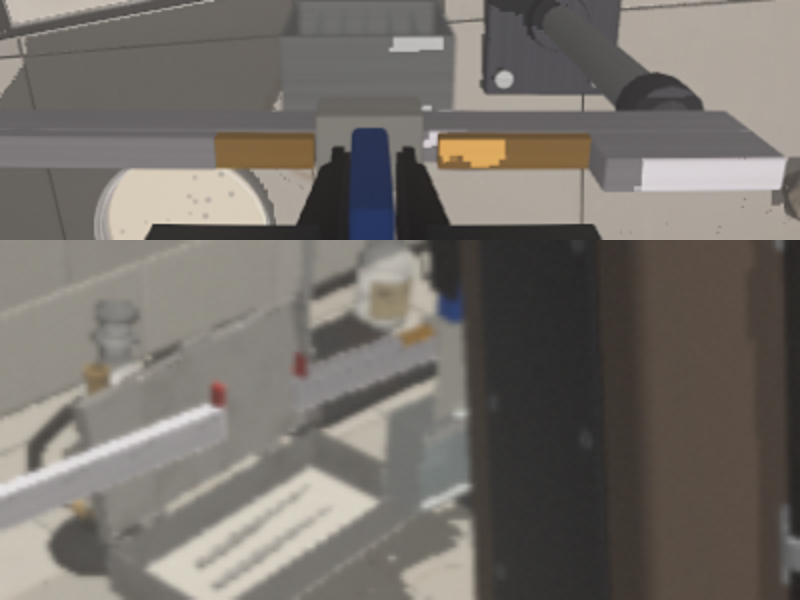

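The tab's base row went from 248 to 245, which matches a 6 mm drop (predicted 245.1). The tab is vertical and the hook sits between the brass edges, so I'm opening the fingers a little and retreating upward.

Request:
{"fn": "drive_tool", "kwargs": {"deltas": [[0,0,0,0,0,0,0.6],[0,0,0,0,0,0,0.4],[0,0,0,0,0,0,0.4],[0,0,0,0,0,5,0.4],[0,0,0,0,0,20,0.4],[0,0,0,0,0,45,0.4],[0,0,0,0,0,75,0.4],[0,0,0,0,0,100,0.4]]}}

```text
clock: 15.7
tool_pos: [0.4967, -0.1462, 0.307]
ee_rot: [3.141, -0.002, -0.079]
wrist_force: [0.0, 0.2, -0.0]
grip_width: 0.0287
```

Request:
{"fn": "drive_tool", "kwargs": {"deltas": [[0,0,0,-10,0,5,0.4],[0,0,0,-20,0,10,0.4],[0,0,0,-30,0,10,0.4],[0,0,0,-30,0,10,0.4],[0,0,0,-30,0,10,0.4],[0,0,0,-30,0,10,0.4],[0,0,0,-30,0,10,0.4],[0,0,0,-30,0,10,0.4]]}}

```text
clock: 16.7
tool_pos: [0.4667, -0.1462, 0.3146]
ee_rot: [3.142, 0.0, -0.079]
wrist_force: [0.0, 0.2, -0.1]
grip_width: 0.0287
```

```bash
sed -i 's/\[180:300,100:500\],(800,240)/[130:250,80:480],(800,240)/' snap.py; python3 snap.py w8
```

```text
{'clock': np.float64(16.7), 'tool_pos': array([ 0.4667, -0.1462,  0.3146]), 'wrist_force': array([ 0.0085,  0.1651, -0.0596]), 'torque': array([ 0.054 , -0.0338, -0.0681]), 'grip_width': np.float64(0.0287)}Traceback (most recent call last):
  File "snap.py", line 10, in <module>
    print("tab rows->centre col",rows,"first row",int(np.nonzero(m.any(1))[0][0])+230)
                                                      ~~~~~~~~~~~~~~~~~~~~~~~^^^
IndexError: index 0 is out of bounds for axis 0 with size 0
```

View pics/w8.png

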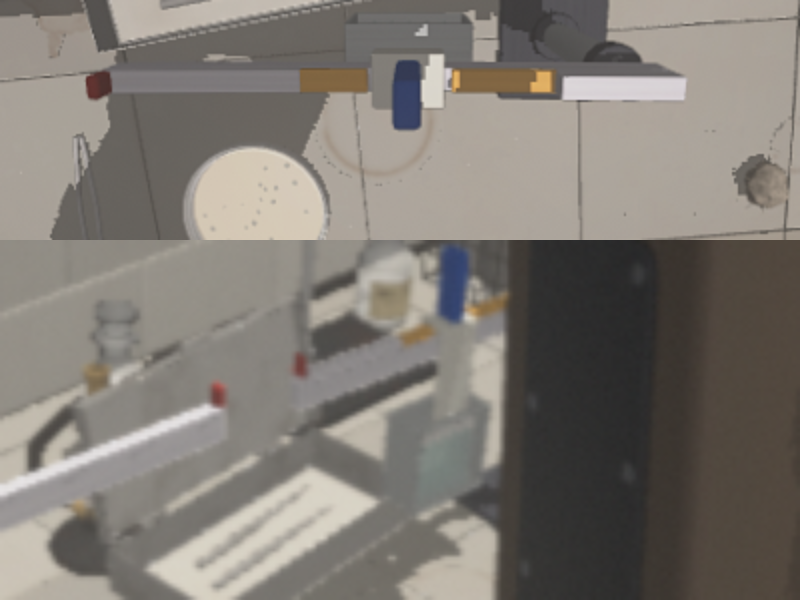

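The rack hangs upright in the notch between the two brass pieces, with the hook at (372–443, 80) and the tab straight. The gripper is clear and reads about zero force, so I'm handing in.

```bash
python3 -c "
from station import hand_in; print(hand_in())"
```

```text
the job is handed in; nothing more can be done
None
```

I lifted the rack by its blue tab over rail 1's stop and hung it on the grey part of rail 2. I then slid it along the rail between loosely guiding fingers until its hook dropped into the brass notch. After that I opened the fingers, backed off and handed in at about 17 s of the 53 s allowed.

- **Seating:** the tab's base dropped from image row 248 to 245, against 245.1 predicted for the full 6 mm. In the last picture the hook sits between the two brass edges with the tab vertical.
- **Forces:** readings stayed around 2 N or less during the slide, and were about zero once the gripper was clear.
- **Forward lean:** the rack leaned roughly 0.08 rad as its leading edge reached the notch. I narrowed the finger gap, which brought it upright before it dropped in.
- **Camera disagreement:** the top and wrist cameras differed by 3 to 4 mm in x. I used wrist-relative alignment for the transfer.
- **Not checked:** my last script stopped on an error before printing the tab's final numbers, because the tab was outside its search window. The final check is therefore from the picture only. I did not look separately at the flask and carton, but the arm's path stayed away from them and no contact showed.

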